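Find the tired leaf spring by a 10 N press and ring it for scrap

TASK

One of the three clamped leaf springs has gone soft. Going from left to right as the robot sees them, press each leaf down on its yellow mid-span rib with the fingertips, hold a steady 10 N for about a second (never more than 18 N on a leaf) and note how far it gives. Then put the red ring over the brass post of the block whose spring gave most, flat down on its seat, and let go, leaving the pliers and the wood block where they are.

Things in the scene. Friction and masses are not known exactly. Their poses are not given: they have to be found in the camera images.
- holder_left: fixed spring-testing block, the left one of three alike as the robot sees them: blue foot 130 x 60 x 12 mm, dark riser at its +x end, from whose top a metal leaf spring reaches to -x. Which block has the soft spring changes each time and cannot be seen. Origin: centre of the foot's underside; x points from the leaf's tip to its clamp, z up
- mark_left (a point): yellow rounded rib, 8 mm wide, across the middle of the leaf of holder_left: point on the rib's top when unloaded, 50 mm above the bench, 45 mm from the clamp; the point stays there when the leaf bends. Leaf 24 x 3 mm, 90 mm free, level, its top face 4 mm below the rib's; nothing under it. 10 N here bends a sound leaf 6 to 8 mm down, the soft one about 13 mm (in proportion to force); it springs back
- seat_left (a point): centre of the brass seat collar on the steel clamp plate of holder_left: collar 26 mm across, its top (this point) 63 mm above the bench; a brass post 10 mm thick with a tapered tip rises 21 mm from it. Clamp plate 36 x 56 mm, top 56 mm above the bench, with two screw heads 5 mm high beside the collar
- holder_middle: fixed spring-testing block, the middle one of three alike as the robot sees them: blue foot 130 x 60 x 12 mm, dark riser at its +x end, from whose top a metal leaf spring reaches to -x. Which block has the soft spring changes each time and cannot be seen. Origin: centre of the foot's underside; x points from the leaf's tip to its clamp, z up
- mark_middle (a point): yellow rounded rib, 8 mm wide, across the middle of the leaf of holder_middle: point on the rib's top when unloaded, 50 mm above the bench, 45 mm from the clamp; the point stays there when the leaf bends. Leaf 24 x 3 mm, 90 mm free, level, its top face 4 mm below the rib's; nothing under it. 10 N here bends a sound leaf 6 to 8 mm down, the soft one about 13 mm (in proportion to force); it springs back
- seat_middle (a point): centre of the brass seat collar on the steel clamp plate of holder_middle: collar 26 mm across, its top (this point) 63 mm above the bench; a brass post 10 mm thick with a tapered tip rises 21 mm from it. Clamp plate 36 x 56 mm, top 56 mm above the bench, with two screw heads 5 mm high beside the collar
- holder_right: fixed spring-testing block, the right one of three alike as the robot sees them: blue foot 130 x 60 x 12 mm, dark riser at its +x end, from whose top a metal leaf spring reaches to -x. Which block has the soft spring changes each time and cannot be seen. Origin: centre of the foot's underside; x points from the leaf's tip to its clamp, z up
- mark_right (a point): yellow rounded rib, 8 mm wide, across the middle of the leaf of holder_right: point on the rib's top when unloaded, 50 mm above the bench, 45 mm from the clamp; the point stays there when the leaf bends. Leaf 24 x 3 mm, 90 mm free, level, its top face 4 mm below the rib's; nothing under it. 10 N here bends a sound leaf 6 to 8 mm down, the soft one about 13 mm (in proportion to force); it springs back
- seat_right (a point): centre of the brass seat collar on the steel clamp plate of holder_right: collar 26 mm across, its top (this point) 63 mm above the bench; a brass post 10 mm thick with a tapered tip rises 21 mm from it. Clamp plate 36 x 56 mm, top 56 mm above the bench, with two screw heads 5 mm high beside the collar
- reject_ring: loose red plastic ring, 36 mm outside, 18 mm bore, 16 mm high, about 40 g, lying flat on the bench. Origin: centre of its underside, z along its bore
- ring_centre (a point): centre of the red ring, on its axis, half-way up (8 mm over its underside)
- pliers: pliers lying flat, 64 x 187 x 12 mm, a loose bystander. Origin: centre of its underside
- wood_block: oak block, 44 x 85 x 38 mm, a loose bystander. Origin: centre of its underside
Things that resemble listed ones, but are neither listed nor needed, are in the scene too. Of the things shaped like the reject_ring, the red one is meant.

How it is judged:
By the outcome, as a careful person would: the job done as asked, in the order asked, and still so for the second after the job is handed in, with the robot touching nothing.
It also fails if it takes over 72 s, if anything falls off the work surface, if the arm or the gripper's body presses on something with over 40 N, if the wrist force passes 120 N, or if a joint passes its speed limit or range.

ROBOT

A 7-joint arm with a two-finger parallel gripper is mounted at the origin on a cart in front of the work surface, level with it; the furniture and walls round the work are solid. World frame = base frame: x ahead of the robot, y to its left, z up, the work surface at z = 0. Lengths are in mm, angles in degrees, forces in N, time in s.
With the tool pointing down it reaches from about 400 to 850 mm from the base axis. Payload 10.4 kg.
Tool frame: the origin (TCP) lies at the very end of the fingers, on their centre line; the grasp point (between the pads) lies 19 mm behind it; z points along the fingers, y is the direction in which the jaws open and shut (so a half turn about z gives the same grasp; the last joint's range is limited). The gripper opens to 85 mm and grips with 20 to 120 N. Pads are 22 mm wide; open, the fingers measure 114 mm over their backs; the gripper's body (76 mm by 85 mm) begins 54 mm behind the grasp point. The pads swing forward as they close: fully open they stand 13 mm farther back than shut.
Start: joints at [68.148, 19.034, -3.707, 83.658, 1.238, 77.344, -5.071], TCP at [219.492, -585.213, 231.338] pointing down, gripper open.
Joint ranges: [-148.97, 148.97], [-28.65, 121.19], [-84.17, 76.75], [9.2, 138.47], [-72.65, 252.65], [3.7, 117.97], [-149.18, 149.18]. Speed limits (degrees/s): [127.2, 127.2, 159.86, 159.86, 180, 180, 180].

INTERFACE

Orientations are given as [roll, pitch, yaw] about the fixed x, y, z axes, in that order (R = Rz(yaw) Ry(pitch) Rx(roll)).
In Python, from workcell import manip gives the robot as it stands.
- The arm moves only by the shell command python3 -m inch 'ROWS'. ROWS is a JSON object of lists of equal length, an entry for each row: "jaw": the finger opening in mm, from 0 to 85.4; "dp": the shift along the tool's x, y, z in mm, a list of three; "spin": the turn about the tool's z in degrees. A call has 1 to 8 rows; each row shifts and turns the commanded pose from where the row before left it, along the tool's axes as they then stand; what a row does not reach is not made up. A row lasts 1/12 s, in which the tool goes at most 41.7 mm and 7.16 degrees, less where a joint would pass 70% of its speed; a pose out of reach is approached as far as the arm can. A call is refused whole if a number of a shift passes 41.7 or a number of a turn 7.16, either way. A call with a gripper value outside its range is refused whole. The fingers move at their own pace and stop on an object; the grip force is fixed at half the most. Time passes only in rows, so rows that do not move let the fingers close. It gives the time, the measured TCP pose, the force and the opening at its end, in the units of the state.
- manip.read_state(): the state, without advancing time (a new reading comes with each control period).
- manip.snapshot(name): name is "side" or "top" or "wrist"; returns the picture (384x512x3 uint8, red, green, blue); there is no depth.
- manip.calibration(name): a dict with "fx", "fy", "cx", "cy" (pixels), "R" (3x3) and "t" (3): a world point X has camera coordinates R X + t. Camera axes: x right, y down, z forward; pixel columns grow to the right and rows downward; lengths in mm; the calibration is good to about 2 mm. A picture is of the moment at which its call begins: read the wrist's pose just before it. calibration takes no time and is no camera call; for the wrist camera it gives the pose at the moment of the call.
- manip.job_done(): hands the job in, once; it reports no verdict.
The state is a dict: "clock": time; "q": joint angles; "qvel": joint speeds; "effort": joint torques, N m; "eef_pos": TCP position; "orientation": TCP orientation; "force": force on the tool from outside, world axes, zero at the start; "wrist_torque": the same for the moment, N m; "opening": opening from 0.0 (shut) to 1.0 (fully open).
Only numpy, scipy, OpenCV 4.12 (cv2) and the standard library are available. Lean on these libraries where they do the work, as an engineer would, in place of code of your own. Each camera call takes 0.05 s, during which the arm holds its last target. There are 200 camera calls.

## Working session

There is one attempt and no reset: what is moved stays moved. The work goes in short steps, Python scripts to look and compute and a shell command to move; the robot and the scene stay as the last step left them, time stands still between calls to the robot, and variables do not carry over. Pictures are saved under pics/ and viewed, about 8 in all and at most 12, crops included, and the job is handed in when it is done.

```bash
mkdir -p pics; ls
python3 - <<'E'
from workcell import manip
import cv2,numpy as np
s=manip.read_state(); print(s)
ims=[]
for n in("top","side"):
    im=manip.snapshot(n); cv2.imwrite(f"pics/{n}0.png",im[:,:,::-1]); c=manip.calibration(n)
    print(n,c["fx"],c["cx"],c["cy"],np.round(-np.array(c["R"]).T@np.array(c["t"])),np.round(c["R"],2).tolist())
E
```

```text
pics
{'clock': 0.0, 'q': array([68.147722  , 19.07076688, -3.70780411, 83.70719125,  1.23842677,
       77.34279259, -5.06880899]), 'qvel': array([ 0.0144341 , -0.04139655,  0.08334032, -0.07500927, -0.02477937,
        0.01717512, -0.03484321]), 'effort': array([ 3.00017182e-04, -6.25442791e+01,  4.91532823e-02, -3.91599905e+01,
        1.60541298e-02,  9.90173430e-03, -4.90064360e-05]), 'eef_pos': array([ 219.3294597 , -584.84412703,  230.51924828]), 'orientation': array([-1.79919256e+02,  4.37680854e-03,  2.05614059e+01]), 'force': array([ 0.55560493, -0.24013772, -0.95998534]), 'wrist_torque': array([0.00292089, 0.00162568, 0.03989519]), 'opening': 1.0006334836536142}
top 359.60287326057863 257.34431700617654 190.29740112034668 [ 432.   34. 1036.] [[-0.03, -1.0, 0.0], [-0.98, 0.03, -0.21], [0.21, -0.01, -0.98]]
side 385.1621252346689 261.4590414915908 191.0869931449569 [332. 784. 720.] [[-0.92, -0.38, 0.01], [-0.24, 0.58, -0.78], [0.29, -0.72, -0.63]]
```

View pics/top0.png

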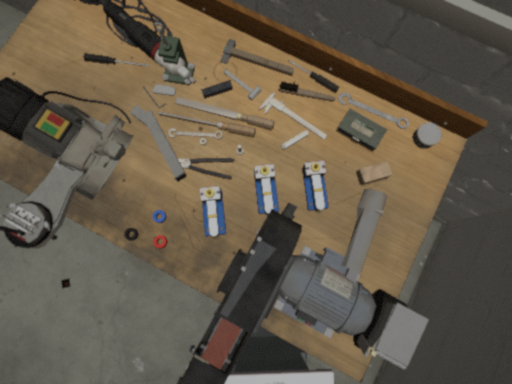

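View pics/side0.png

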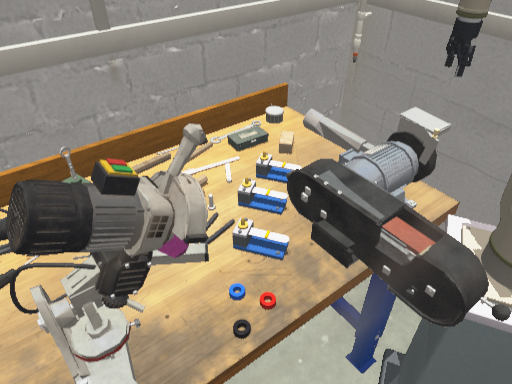

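```bash
cat > h.py <<'E'
from workcell import manip
import cv2,numpy as np
def ray(c,u,v):
    R=np.array(c["R"]);t=np.array(c["t"])
    d=R.T@np.array([(u-c["cx"])/c["fx"],(v-c["cy"])/c["fy"],1]); return -R.T@t,d/np.linalg.norm(d)
def plane(c,u,v,z):
    o,d=ray(c,u,v); return o+d*(z-o[2])/d[2]
def tri(c1,p1,c2,p2):
    o1,d1=ray(c1,*p1);o2,d2=ray(c2,*p2)
    s=np.linalg.lstsq(np.c_[d1,-d2],o2-o1,rcond=None)[0]
    a,b=o1+d1*s[0],o2+d2*s[1]; return (a+b)/2,np.linalg.norm(a-b)
def blobs(im,lo,hi,amin=3,box=None):
    h=cv2.cvtColor(im,cv2.COLOR_RGB2HSV); m=cv2.inRange(h,np.array(lo),np.array(hi))
    if box: k=np.zeros_like(m);k[box[1]:box[3],box[0]:box[2]]=255;m&=k
    n,_,st,ce=cv2.connectedComponentsWithStats(m)
    return [(st[i,4],*np.round(ce[i],1),*st[i,:4]) for i in range(1,n) if st[i,4]>=amin]
E
python3 - <<'E'
from h import *
for n,b in(("top",(140,150,340,260)),("side",(215,140,300,345))):
    im=cv2.imread(f"pics/{n}0.png")[:,:,::-1].copy(); c=manip.calibration(n)
    for nm,lo,hi,z in(("red",(0,170,90),(6,255,255),16),("yel",(18,120,120),(32,255,255),50),("blue",(100,120,60),(125,255,255),12)):
        for x in blobs(im,lo,hi,4,b): print(n,nm,[float(k) for k in x],np.round(plane(c,x[1],x[2],z)[:2],1))
a=cv2.imread("pics/top0.png")[150:260,185:345];s=cv2.imread("pics/side0.png")[145:265,215:315]
A=cv2.resize(a,(800,550),interpolation=2);cv2.imwrite("pics/c1.png",A)
# grinder top corner heights: lever tip, belt top
E
```

```text
top red [80.0, 159.6, 241.6, 154.0, 236.0, 13.0, 12.0] [507.4 304.7]
top yel [18.0, 315.0, 166.9, 313.0, 164.0, 5.0, 6.0] [ 701.4 -140.5]
top yel [16.0, 264.2, 170.2, 262.0, 168.0, 5.0, 5.0] [696.3   4.1]
top yel [18.0, 209.0, 192.6, 207.0, 190.0, 5.0, 6.0] [636.6 160.8]
top yel [4.0, 315.5, 190.0, 314.0, 190.0, 4.0, 1.0] [ 634.4 -137.5]
top yel [5.0, 267.0, 193.0, 265.0, 193.0, 5.0, 1.0] [630.2  -1.3]
top yel [5.0, 211.0, 216.0, 209.0, 216.0, 5.0, 1.0] [570.5 155.6]
top blue [184.0, 309.0, 192.6, 305.0, 177.0, 10.0, 32.0] [ 635.1 -124.7]
top blue [35.0, 323.9, 189.3, 322.0, 177.0, 5.0, 24.0] [ 643.5 -168.7]
top blue [85.0, 273.7, 191.8, 271.0, 179.0, 6.0, 26.0] [640.8 -22.2]
top blue [136.0, 259.3, 195.5, 256.0, 181.0, 8.0, 32.0] [631.2  20. ]
top blue [178.0, 220.3, 216.6, 217.0, 201.0, 8.0, 33.0] [573.2 133.7]
top blue [74.0, 205.1, 215.9, 203.0, 203.0, 5.0, 26.0] [576.7 177.2]
top blue [4.0, 326.0, 205.5, 326.0, 204.0, 1.0, 4.0] [ 595.6 -171.3]
top blue [14.0, 275.9, 209.2, 274.0, 207.0, 4.0, 5.0] [589.5 -26.4]
top blue [78.0, 158.8, 215.9, 153.0, 211.0, 12.0, 11.0] [580.9 309.8]
[... 424 characters left out ...]
e yel [4.0, 250.8, 158.8, 250.0, 158.0, 2.0, 3.0] [ 737.  -125.8]
side yel [16.0, 283.6, 163.7, 282.0, 161.0, 4.0, 7.0] [ 634.1 -140.4]
side yel [53.0, 246.3, 182.4, 243.0, 177.0, 8.0, 10.0] [700.6 -10.3]
side yel [17.0, 267.9, 191.0, 266.0, 188.0, 5.0, 7.0] [629.2   2.3]
side yel [74.0, 242.6, 223.8, 238.0, 217.0, 10.0, 12.0] [639.2 149.6]
side yel [23.0, 267.0, 233.3, 265.0, 230.0, 5.0, 8.0] [570.3 157.1]
side blue [270.0, 276.1, 174.2, 256.0, 167.0, 35.0, 15.0] [ 653.3 -129.8]
side blue [496.0, 266.1, 203.2, 239.0, 194.0, 48.0, 20.0] [630.4  11.2]
side blue [627.0, 264.8, 246.9, 234.0, 236.0, 54.0, 23.0] [571.2 167.8]
side blue [193.0, 236.7, 291.2, 229.0, 284.0, 16.0, 16.0] [578.9 315.3]
```

View pics/c1.png

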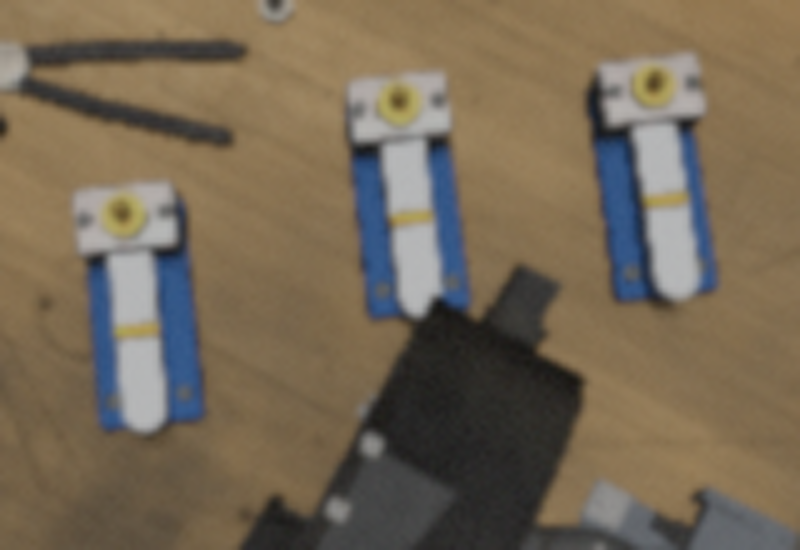

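Run:
```python
from h import *
T,S=manip.calibration("top"),manip.calibration("side")
P={"redpanel":((222,343),(405,237)),"corner":((272,210),(303,165)),"lever":((373,195),(310,114)),"motorbox":((403,350),(425,122)),"cornerR":((301,226),(340,165)),"drillhandle":((125,130),(192,130)),"drillbtn":((52,122),(116,165)),
"red":((159.6,241.6),(267.4,300.1)),"rL":((211,216),(267,233.3)),"rM":((267,193),(267.9,191)),"rR":((315.5,190),(283.6,163.7)),"wood":((375,173),(287,138))}
for k,(a,b) in P.items():
    p,e=tri(T,a,S,b);print(k,np.round(p),round(e,1))
for k,a in(("b",((259.4,239))),("b2",(253,251.6))):
    o,d=ray(T,*a)
    for z in(150,250,350):
        X=plane(T,*a,z);q=np.array(S["R"])@X+S["t"];print(k,z,np.round(X),S["fx"]*q[0]/q[2]+S["cx"],S["fy"]*q[1]/q[2]+S["cy"])
```

```text
redpanel [260. 122. 126.] 9.4
corner [553. -10. 155.] 26.4
lever [ 594. -257.  170.] 3.3
motorbox [ 258. -273.  207.] 27.6
cornerR [491. -83. 132.] 69.6
drillhandle [685. 275. 380.] 23.7
drillbtn [718. 421. 382.] 1.8
red [508. 307.   7.] 0.7
rL [571. 156.  49.] 0.1
rM [631.  -1.  47.] 0.3
rR [ 633. -137.   52.] 0.9
wood [ 683. -315.   33.] 1.3
b 150 [496.  25. 150.] 315.26861027983847 177.90464943232007
b 250 [489.  26. 250.] 322.29459136348567 144.10213213870313
b 350 [481.  27. 350.] 330.4366487963828 104.93008856151454
b2 150 [466.  42. 150.] 325.28246181049184 184.55474281498383
b2 250 [462.  41. 250.] 331.9701408914284 149.7141491582908
b2 350 [458.  40. 350.] 339.7024923093701 109.43115852687812
```

```bash
python3 -m inch '{"jaw":[85,85,85,85,85,85,85,85],"dp":[[0,0,-14],[0,0,-14],[0,0,-14],[0,0,-14],[0,0,-14],[0,0,-14],[0,0,-14],[0,0,-14]],"spin":[-7,-7,-7,-7,-7,-7,-7,-7]}'
python3 -m inch '{"jaw":[85,60,30],"dp":[[0,0,0],[0,0,0],[0,0,0]],"spin":[-7,-7,0]}'
```

```text
clock: 0.77
eef_pos: [219.4, -585.0, 343.5]
orientation: [-180.0, -0.0, 76.9]
force: [0.2, -0.5, -0.1]
opening: 0.998
clock: 1.02
eef_pos: [219.4, -585.2, 343.1]
orientation: [-180.0, -0.0, 90.9]
force: [-0.6, -1.6, -1.3]
opening: 0.742
```

```bash
python3 -m inch '{"jaw":[0,0,0,0,0,0,0,0],"dp":[[30,14,0],[30,14,0],[30,14,0],[30,14,0],[30,14,0],[30,14,0],[30,14,0],[30,14,0]],"spin":[0,0,0,0,0,0,0,0]}'
python3 -m inch '{"jaw":[0,0,0,0,0,0,0,0],"dp":[[30,14,0],[30,14,0],[30,14,0],[30,14,0],[30,14,0],[30,14,0],[30,14,0],[30,14,0]],"spin":[0,0,0,0,0,0,0,0]}'
python3 -m inch '{"jaw":[0,0,0,0,0,0,0,0],"dp":[[25,14,0],[25,14,0],[25,14,0],[25,14,0],[25,14,0],[25,14,0],[10,10,0],[0,0,0]],"spin":[0,0,0,0,0,0,0,0]}'
python3 - <<'E'
from h import *
s=manip.read_state();c=manip.calibration("wrist");im=manip.snapshot("wrist");cv2.imwrite("pics/w1.png",im[:,:,::-1])
np.save("w1.npy",np.r_[np.array(c["R"]).ravel(),c["t"],c["fx"],c["fy"],c["cx"],c["cy"]])
print(s["eef_pos"],s["orientation"],s["force"],s["q"].round(),np.round(-np.array(c["R"]).T@c["t"]),np.round(c["R"],2).tolist())
for nm,lo,hi,z in(("red",(0,170,90),(6,255,255),16),("yel",(18,120,120),(32,255,255),50)):
    for x in blobs(im,lo,hi,30): print(nm,[float(k) for k in x],np.round(plane(c,x[1],x[2],z)[:2],1))
E
```

```text
clock: 1.68
eef_pos: [329.4, -342.4, 343.0]
orientation: [-180.0, -0.0, 90.3]
force: [0.9, -0.5, 0.8]
opening: 0.003
clock: 2.35
eef_pos: [439.0, -101.4, 343.2]
orientation: [-180.0, 0.0, 90.3]
force: [0.8, -0.0, 0.2]
opening: -0.004
clock: 3.02
eef_pos: [531.8, 61.0, 342.5]
orientation: [-179.9, -0.1, 90.5]
force: [0.1, 0.7, 0.3]
opening: -0.007
[531.79842284  60.96462371 342.51703495] [-1.79936858e+02 -1.17166398e-01  9.05470318e+01] [0.09738088 0.65260881 0.2810937 ] [ 34.  11. -52.  84.   8.  89. -17.] [530. 139. 487.] [[1.0, 0.01, -0.0], [0.01, -0.95, 0.31], [0.0, -0.31, -0.95]]
yel [54.0, 209.6, 5.4, 206.0, 0.0, 9.0, 16.0] [468.9 250. ]
yel [8653.0, 331.9, 79.1, 265.0, 0.0, 123.0, 191.0] [637.2 161.3]
yel [24032.0, 422.4, 177.0, 287.0, 0.0, 225.0, 316.0] [790.8  20.4]
yel [1843.0, 485.7, 73.6, 445.0, 1.0, 67.0, 159.0] [851.  170.7]
yel [30.0, 213.7, 25.0, 211.0, 21.0, 6.0, 8.0] [473.5 227.2]
yel [72.0, 250.2, 27.0, 245.0, 20.0, 11.0, 13.0] [522.2 225.3]
yel [39.0, 185.3, 28.9, 180.0, 25.0, 11.0, 8.0] [435.3 222.2]
yel [96.0, 242.2, 44.7, 234.0, 39.0, 16.0, 16.0] [511.4 203.8]
y
[... 665 characters left out ...]
7.0, 12.0] [721.2  75.7]
yel [60.0, 316.5, 188.0, 315.0, 181.0, 4.0, 15.0] [6.277e+02 6.000e-01]
yel [197.0, 359.5, 188.0, 352.0, 181.0, 16.0, 15.0] [695.3   1.4]
yel [1275.0, 81.1, 259.8, 48.0, 222.0, 61.0, 71.0] [ 234.5 -132.8]
yel [1523.0, 473.5, 292.5, 432.0, 235.0, 80.0, 107.0] [ 921.3 -191.1]
yel [242.0, 214.8, 269.5, 205.0, 260.0, 20.0, 20.0] [ 463.  -149.3]
yel [65.0, 313.7, 268.5, 311.0, 261.0, 9.0, 15.0] [ 633.9 -145.3]
yel [155.0, 353.0, 269.9, 346.0, 263.0, 15.0, 15.0] [ 702.1 -147.3]
yel [58.0, 332.1, 275.3, 324.0, 273.0, 16.0, 8.0] [ 666.9 -158.6]
yel [47.0, 452.1, 304.4, 447.0, 301.0, 11.0, 8.0] [ 888.9 -217. ]
yel [92.0, 348.4, 329.4, 340.0, 321.0, 18.0, 18.0] [ 708.1 -275.4]
```

View pics/w1.png

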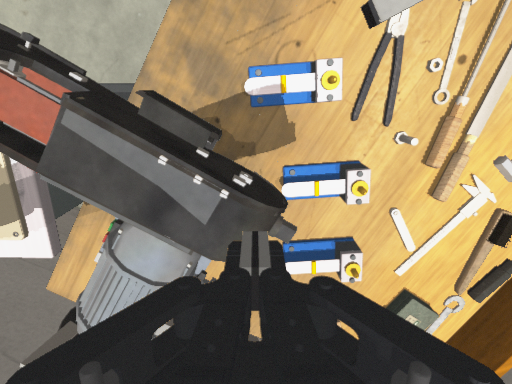

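```bash
python3 -m inch '{"jaw":[0,0,0,0,0,0,0,0],"dp":[[32,12,20],[32,12,30],[31,12,30],[0,0,35],[0,0,35],[0,0,35],[0,0,30],[0,0,20]],"spin":[-4,0,0,0,0,0,0,0]}'
python3 -m inch '{"jaw":[0,0,0,0],"dp":[[0,0,20],[0,0,13],[0,0,5],[0,0,0]],"spin":[0,0,0,0]}'
python3 - <<'E'
from h import *
c=manip.calibration("wrist");im=manip.snapshot("wrist");cv2.imwrite("pics/w2.png",im[:,:,::-1])
print(manip.read_state()["orientation"])
for x in blobs(im,(18,120,120),(32,255,255),60,(200,60,400,300)): print([float(k) for k in x],np.round(plane(c,x[1],x[2],50)[:2],1))
E
```

```text
clock: 3.73
eef_pos: [558.9, 147.5, 109.6]
orientation: [-179.8, 0.1, 94.3]
force: [0.6, 0.9, 0.5]
opening: 0.001
clock: 4.07
eef_pos: [560.0, 148.7, 74.2]
orientation: [-179.9, 0.0, 94.4]
force: [-1.3, 1.0, -0.2]
opening: 0.0
[1.79995514e+02 1.52925266e-02 9.44818770e+01]
[1273.0, 332.3, 94.3, 296.0, 60.0, 75.0, 72.0] [594.9 230.4]
[308.0, 377.0, 77.9, 351.0, 60.0, 47.0, 58.0] [617.5 240.6]
[181.0, 295.8, 85.5, 287.0, 73.0, 20.0, 31.0] [574.3 233.4]
[95.0, 213.6, 81.7, 207.0, 74.0, 16.0, 15.0] [529.7 231.8]
[245.0, 338.0, 139.1, 325.0, 121.0, 26.0, 34.0] [602.1 206.4]
[462.0, 273.1, 216.0, 267.0, 197.0, 13.0, 39.0] [569.6 155.7]
[1460.0, 381.1, 225.2, 359.0, 204.0, 41.0, 44.0] [638.2 154.9]
[94.0, 388.5, 291.1, 378.0, 281.0, 21.0, 19.0] [653.8 106.5]
```

View pics/w2.png

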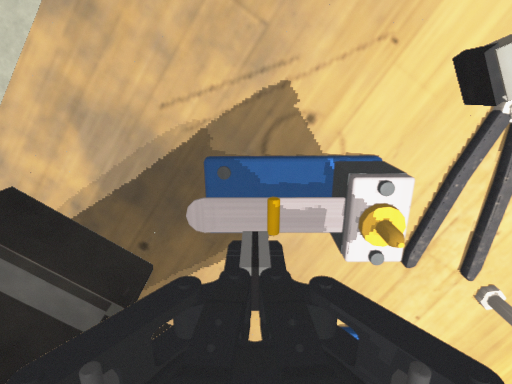

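```bash
python3 -m inch '{"jaw":[0,0,0,0,0],"dp":[[7,8,0],[0,0,8],[0,0,8],[0,0,5],[0,0,0]],"spin":[0,0,0,0,0]}'
python3 -m inch '{"jaw":[0,0,0],"dp":[[0,0,3],[0,0,0],[0,0,0]],"spin":[0,0,0]}'
```

```text
clock: 4.53
eef_pos: [567.0, 156.9, 52.4]
orientation: [-179.9, 0.0, 94.6]
force: [-1.1, -0.1, 0.2]
opening: -0.001
clock: 4.78
eef_pos: [567.8, 157.3, 50.9]
orientation: [-180.0, 0.0, 94.6]
force: [-0.7, 0.5, 0.4]
opening: -0.004
```

```bash
python3 -m inch '{"jaw":[0,0,0],"dp":[[0,0,3],[0,0,0],[0,0,0]],"spin":[0,0,0]}'
python3 -m inch '{"jaw":[0,0,0],"dp":[[0,0,3],[0,0,0],[0,0,0]],"spin":[0,0,0]}'
python3 - <<'E'
from workcell import manip
for i in range(3):
    s=manip.read_state();print(s["clock"],s["eef_pos"],s["force"])
E
```

```text
clock: 5.03
eef_pos: [568.1, 157.4, 48.2]
orientation: [180.0, -0.0, 94.6]
force: [-0.6, 0.1, 2.4]
opening: -0.001
clock: 5.28
eef_pos: [568.1, 157.5, 45.4]
orientation: [180.0, 0.0, 94.6]
force: [-2.2, -0.9, 8.3]
opening: 0.0
5.2833 [568.07539502 157.47788212  45.41000535] [-2.24951342 -0.92631833  8.32392039]
5.2833 [568.07539502 157.47788212  45.41000535] [-2.24951342 -0.92631833  8.32392039]
5.2833 [568.07539502 157.47788212  45.41000535] [-2.24951342 -0.92631833  8.32392039]
```

```bash
python3 -m inch '{"jaw":[0],"dp":[[0,0,1.5]],"spin":[0]}'|sed -n '2p;4p'
for i in 1 2 3 4; do python3 -m inch '{"jaw":[0],"dp":[[0,0,0]],"spin":[0]}'|sed -n '2p;4p'; done
```

```text
eef_pos: [568.1, 157.5, 44.2]
force: [-3.2, -0.8, 8.9]
eef_pos: [568.1, 157.5, 44.0]
force: [-1.7, -0.8, 9.5]
eef_pos: [568.1, 157.5, 44.1]
force: [-2.1, -1.5, 8.7]
eef_pos: [568.1, 157.5, 44.2]
force: [-1.9, -0.9, 9.0]
eef_pos: [568.1, 157.5, 44.2]
force: [-2.4, -0.9, 10.3]
```

```bash
python3 -m inch '{"jaw":[0],"dp":[[0,0,0.5]],"spin":[0]}'|sed -n '2p;4p'
for i in 1 2 3 4 5 6 7; do python3 -m inch '{"jaw":[0,0],"dp":[[0,0,0],[0,0,0]],"spin":[0,0]}'|sed -n '2p;4p'; done
```

```text
eef_pos: [568.1, 157.5, 43.8]
force: [-2.0, -2.0, 10.3]
eef_pos: [568.1, 157.5, 43.7]
force: [-3.5, -2.1, 9.9]
eef_pos: [568.1, 157.5, 43.7]
force: [-2.6, -1.1, 10.3]
eef_pos: [568.1, 157.5, 43.7]
force: [-3.3, -1.1, 9.6]
eef_pos: [568.1, 157.5, 43.7]
force: [-3.9, -0.8, 10.2]
eef_pos: [568.1, 157.4, 43.7]
force: [-3.0, -1.1, 9.8]
eef_pos: [568.1, 157.5, 43.7]
force: [-2.5, -1.4, 10.4]
eef_pos: [568.1, 157.5, 43.8]
force: [-4.1, -1.0, 9.4]
```

```bash
python3 -m inch '{"jaw":[0,0,0,0,0,0,0],"dp":[[0,0,-20],[0,0,-35],[0,0,-35],[0,0,-35],[0,0,-35],[0,0,-30],[0,0,-5]],"spin":[0,0,0,0,0,0,0]}'
python3 -m inch '{"jaw":[0,0,0,0,0,0,0,0],"dp":[[-23,6.6,0],[-23,6.6,0],[-23,6.6,0],[-23,6.6,0],[-23,6.6,0],[-23,6.6,0],[-23,6.6,0],[0,0,0]],"spin":[0,0,0,0,0,0,0,0]}'
python3 -m inch '{"jaw":[0,0,0,0,0,0,0,0],"dp":[[0,0,30],[0,0,35],[0,0,30],[0,0,25],[0,0,20],[0,0,15],[0,0,5],[0,0,0]],"spin":[0,0,0,0,0,0,0,0]}'
python3 - <<'E'
from h import *
c=manip.calibration("wrist");im=manip.snapshot("wrist");cv2.imwrite("pics/w3.png",im[:,:,::-1])
for x in blobs(im,(18,120,120),(32,255,255),100,(200,60,450,300)): print([float(k) for k in x],np.round(plane(c,x[1],x[2],50)[:2],1))
E
```

```text
clock: 7.53
eef_pos: [569.4, 158.4, 243.4]
orientation: [179.6, -0.1, 94.6]
force: [0.4, -0.0, 0.4]
opening: 0.001
clock: 8.2
eef_pos: [627.8, -6.0, 236.5]
orientation: [-179.9, 0.1, 94.1]
force: [0.7, -1.4, -0.9]
opening: 0.0
clock: 8.87
eef_pos: [626.0, 0.5, 76.7]
orientation: [-179.9, -0.0, 94.6]
force: [0.3, -0.8, 0.2]
opening: -0.003
[1920.0, 310.8, 117.1, 279.0, 60.0, 80.0, 103.0] [651.2  69.1]
[105.0, 376.3, 67.0, 367.0, 60.0, 20.0, 16.0] [682.9  98.2]
[144.0, 419.7, 88.2, 407.0, 78.0, 24.0, 25.0] [709.1  89.4]
[100.0, 399.9, 127.1, 391.0, 117.0, 19.0, 23.0] [703.1  67.7]
[3929.0, 416.9, 253.3, 351.0, 185.0, 99.0, 115.0] [733.6 -12.4]
[306.0, 260.5, 217.7, 255.0, 205.0, 12.0, 26.0] [628.    4.6]
[1464.0, 366.8, 233.4, 345.0, 212.0, 44.0, 44.0] [697.6  -0.8]
```

```bash
python3 -m inch '{"jaw":[0,0,0,0,0,0],"dp":[[0,0,10],[0,0,8],[0,0,5],[0,0,0],[0,0,0],[0,0,0]],"spin":[0,0,0,0,0,0]}'
python3 -m inch '{"jaw":[0,0,0],"dp":[[0,0,3.5],[0,0,0],[0,0,0]],"spin":[0,0,0]}'
python3 -m inch '{"jaw":[0,0,0],"dp":[[0,0,3],[0,0,0],[0,0,0]],"spin":[0,0,0]}'|sed -n '2p;4p'
for i in 1 2 ; do python3 -m inch '{"jaw":[0],"dp":[[0,0,0]],"spin":[0]}'|sed -n '2p;4p'; done
```

```text
clock: 9.42
eef_pos: [626.9, 0.6, 55.2]
orientation: [180.0, 0.0, 94.6]
force: [0.3, 0.3, -0.0]
opening: -0.002
clock: 9.67
eef_pos: [626.6, 0.5, 51.3]
orientation: [-180.0, 0.0, 94.6]
force: [-0.2, -0.3, 0.5]
opening: -0.001
eef_pos: [626.8, 0.5, 48.4]
force: [-0.0, 0.4, 1.8]
eef_pos: [626.8, 0.5, 48.5]
force: [0.1, 0.2, 1.1]
eef_pos: [626.8, 0.5, 48.6]
force: [0.5, -1.1, 0.4]
```

```bash
python3 -m inch '{"jaw":[0,0,0],"dp":[[0,0,4],[0,0,0],[0,0,0]],"spin":[0,0,0]}'|sed -n '2p;4p'
for i in 1 2 3 ; do python3 -m inch '{"jaw":[0],"dp":[[0,0,0]],"spin":[0]}'|sed -n '2p;4p'; done
```

```text
eef_pos: [626.9, 0.5, 44.6]
force: [0.5, -0.6, 4.1]
eef_pos: [626.9, 0.5, 44.6]
force: [0.1, -0.4, 3.9]
eef_pos: [626.9, 0.5, 44.7]
force: [0.6, 0.3, 4.5]
eef_pos: [626.9, 0.5, 44.6]
force: [1.0, 0.1, 3.9]
```

```bash
python3 -m inch '{"jaw":[0,0,0,0],"dp":[[0,0,3],[0,0,3],[0,0,0],[0,0,0]],"spin":[0,0,0,0]}'|sed -n '2p;4p'
for i in 1 2 3 ; do python3 -m inch '{"jaw":[0],"dp":[[0,0,0]],"spin":[0]}'|sed -n '2p;4p'; done
```

```text
eef_pos: [627.3, 0.6, 39.1]
force: [-0.3, -0.9, 8.7]
eef_pos: [627.3, 0.6, 39.2]
force: [-0.7, -1.0, 9.0]
eef_pos: [627.3, 0.6, 39.2]
force: [0.2, -1.0, 8.6]
eef_pos: [627.3, 0.5, 39.2]
force: [-1.6, 0.1, 8.6]
```

```bash
python3 -m inch '{"jaw":[0],"dp":[[0,0,1.6]],"spin":[0]}'|sed -n '2p;4p'
for i in 1 2 3 4 5 6 7 8; do python3 -m inch '{"jaw":[0,0],"dp":[[0,0,0],[0,0,0]],"spin":[0,0]}'|sed -n '2p;4p'; done
```

```text
eef_pos: [627.6, 0.5, 38.1]
force: [-0.3, -1.3, 17.5]
eef_pos: [627.6, 0.6, 38.0]
force: [1.0, -0.4, 10.7]
eef_pos: [627.6, 0.6, 38.0]
force: [1.0, -0.2, 10.8]
eef_pos: [627.6, 0.6, 38.0]
force: [1.7, -0.5, 11.6]
eef_pos: [627.7, 0.6, 38.0]
force: [1.6, -0.6, 11.1]
eef_pos: [627.6, 0.6, 37.9]
force: [1.3, -0.0, 11.2]
eef_pos: [627.6, 0.6, 38.0]
force: [1.3, -0.4, 11.3]
eef_pos: [627.6, 0.6, 38.0]
force: [1.4, -0.4, 11.0]
eef_pos: [627.6, 0.6, 38.0]
force: [1.3, -0.4, 10.9]
```

```bash
python3 -m inch '{"jaw":[0],"dp":[[0,0,-0.6]],"spin":[0]}'|sed -n '2p;4p'
for i in 1 2 3 4 5 6; do python3 -m inch '{"jaw":[0],"dp":[[0,0,0]],"spin":[0]}'|sed -n '2p;4p'; done
python3 - <<'E'
from h import *
s=manip.read_state();print(s["wrist_torque"])
a=manip.snapshot("side")[90:250,200:400];b=manip.snapshot("top")[130:290,200:400]
cv2.imwrite("pics/m1.png",np.vstack([cv2.resize(x,(750,300) if 0 else (375*2,600))[:, :] for x in(a,)])[:,:,::-1])
cv2.imwrite("pics/mt.png",b[:,:,::-1])
E
```

```text
eef_pos: [627.5, 0.6, 38.4]
force: [-0.7, -0.7, 9.6]
eef_pos: [627.4, 0.6, 38.5]
force: [-0.7, 0.3, 10.6]
eef_pos: [627.4, 0.6, 38.5]
force: [-1.2, -0.4, 11.3]
eef_pos: [627.4, 0.6, 38.6]
force: [-1.3, -0.6, 11.1]
eef_pos: [627.4, 0.6, 38.5]
force: [-0.8, -0.0, 10.5]
eef_pos: [627.4, 0.6, 38.5]
force: [-0.1, 0.1, 11.3]
eef_pos: [627.4, 0.6, 38.5]
force: [0.6, -0.1, 11.1]
[-0.12998217  0.43509156  0.02862463]
```

View pics/m1.png

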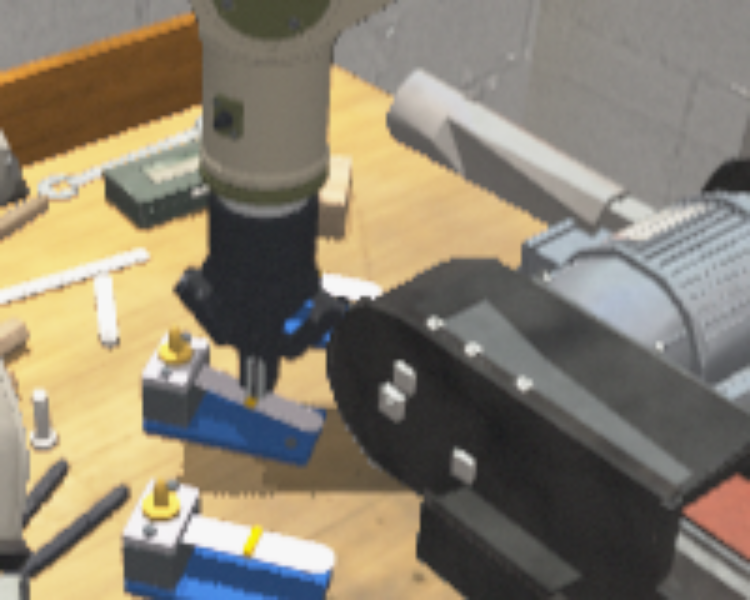

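```bash
python3 -m inch '{"jaw":[0,0,0,0,0],"dp":[[0,1,-6],[0,5,-12],[0,5,-20],[0,0,-20],[0,0,0]],"spin":[0,0,0,0,0]}'
python3 -m inch '{"jaw":[0,0,0,0,0,0,0,0],"dp":[[0,0,0],[0,0,0],[0,0,0],[0,0,0],[0,0,0],[0,0,0],[0,0,0],[0,0,0]],"spin":[7,7,7,7,7,7,7,7]}'|sed -n '2,4p'
python3 -m inch '{"jaw":[0,0,0,0,0,0,0],"dp":[[0,0,0],[0,0,0],[0,0,0],[0,0,0],[0,0,0],[0,0,0],[0,0,0]],"spin":[7,7,7,7,6,0,0]}'
python3 - <<'E'
from h import *
c=manip.calibration("wrist");im=manip.snapshot("wrist");cv2.imwrite("pics/w4.png",im[:,:,::-1])
print(manip.read_state()["q"].round())
for x in blobs(im,(18,120,120),(32,255,255),200): print([float(k) for k in x],np.round(plane(c,x[1],x[2],50)[:2],1))
E
```

```text
clock: 13.68
eef_pos: [639.9, 1.9, 99.6]
orientation: [179.7, 0.0, 94.6]
force: [0.4, 0.3, 0.4]
opening: -0.001
eef_pos: [637.5, 1.3, 95.1]
orientation: [-180.0, 0.0, 38.2]
force: [0.3, 0.1, -0.3]
clock: 14.93
eef_pos: [637.6, 1.5, 95.2]
orientation: [180.0, 0.0, 4.8]
force: [-0.3, 0.0, 1.1]
opening: 0.001
[  17.   29.  -28.   89.   15.   65. -100.]
[67401.0, 258.2, 97.8, 0.0, 0.0, 512.0, 339.0] [713.2   5.1]
[1251.0, 255.3, 135.3, 235.0, 115.0, 42.0, 42.0] [690.    4.9]
[944.0, 489.3, 145.6, 471.0, 126.0, 41.0, 41.0] [ 696.2 -147.5]
[469.0, 499.9, 190.7, 482.0, 173.0, 30.0, 42.0] [ 666.6 -165.1]
[674.0, 15.0, 207.3, 0.0, 189.0, 30.0, 37.0] [626.2 168. ]
[291.0, 254.9, 222.1, 239.0, 218.0, 33.0, 9.0] [629.   0.]
[5037.0, 482.8, 300.9, 437.0, 218.0, 75.0, 166.0] [ 576.9 -183.2]
[431.0, 140.1, 280.8, 125.0, 262.0, 35.0, 43.0] [572.8  83.2]
[316.0, 44.6, 276.8, 27.0, 271.0, 36.0, 12.0] [570.3 155.3]
```

View pics/w4.png

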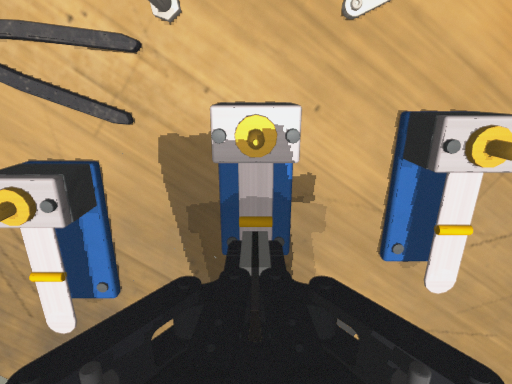

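```bash
python3 -m inch '{"jaw":[0,0,0,0,0,0,0],"dp":[[-5,0,0],[-6.5,0,10],[0,0,14],[0,0,12],[0,0,7],[0,0,0],[0,0,0]],"spin":[0,0,0,0,0,0,0]}'
python3 -m inch '{"jaw":[0,0,0,0,0],"dp":[[0,0,3],[0,0,3],[0,0,2],[0,0,0],[0,0,0]],"spin":[0,0,0,0,0]}'
python3 -m inch '{"jaw":[0],"dp":[[0,0,0]],"spin":[0]}'|sed -n '2p;4p'
```

```text
clock: 15.57
eef_pos: [626.0, 0.5, 51.8]
orientation: [-180.0, 0.1, 4.6]
force: [-0.2, -0.0, 0.4]
opening: 0.002
clock: 15.98
eef_pos: [626.7, 0.6, 45.0]
orientation: [180.0, -0.1, 4.6]
force: [1.2, 0.6, 4.5]
opening: 0.001
eef_pos: [626.7, 0.6, 45.0]
force: [0.2, 0.5, 3.4]
```

```bash
python3 -m inch '{"jaw":[0,0,0,0],"dp":[[0,0,2.5],[0,0,2.5],[0,0,0],[0,0,0]],"spin":[0,0,0,0]}'|sed -n '2p;4p'
for i in 1 2 3 ; do python3 -m inch '{"jaw":[0],"dp":[[0,0,0]],"spin":[0]}'|sed -n '2p;4p'; done
```

```text
eef_pos: [626.9, 0.6, 40.2]
force: [-0.3, 0.5, 6.6]
eef_pos: [626.9, 0.6, 40.3]
force: [-0.6, 1.1, 7.6]
eef_pos: [626.9, 0.6, 40.4]
force: [-0.3, 0.1, 7.2]
eef_pos: [626.9, 0.6, 40.3]
force: [-0.3, 0.5, 7.5]
```

```bash
python3 -m inch '{"jaw":[0,0],"dp":[[0,0,1.5],[0,0,1.8]],"spin":[0,0]}'|sed -n '2p;4p'
for i in 1 2 3 4; do python3 -m inch '{"jaw":[0],"dp":[[0,0,0]],"spin":[0]}'|sed -n '2p;4p'; done
```

```text
eef_pos: [627.2, 0.6, 37.4]
force: [0.6, 0.4, 10.9]
eef_pos: [627.3, 0.6, 37.3]
force: [-0.5, 0.5, 10.3]
eef_pos: [627.3, 0.7, 37.4]
force: [-0.7, -0.1, 10.3]
eef_pos: [627.2, 0.7, 37.4]
force: [-0.9, -0.5, 9.5]
eef_pos: [627.3, 0.6, 37.4]
force: [-0.1, 0.3, 9.6]
```

```bash
for i in 1 2 3 4; do python3 -m inch '{"jaw":[0,0,0],"dp":[[0,0,0],[0,0,0],[0,0,0]],"spin":[0,0,0]}'|sed -n '2p;4p'; done
python3 -m inch '{"jaw":[0,0,0,0,0,0],"dp":[[0,0,-5],[3,0,-14],[5,0,-20],[5,0,-20],[0,0,-14],[0,0,0]],"spin":[0,0,0,0,0,0]}'
python3 - <<'E'
from h import *
c=manip.calibration("wrist");im=manip.snapshot("wrist");cv2.imwrite("pics/w5.png",im[:,:,::-1])
for x in blobs(im,(18,120,120),(32,255,255),150,(215,60,512,260)): print([float(k) for k in x],np.round(plane(c,x[1],x[2],50)[:2],1),np.round(plane(c,x[1],x[2],63)[:2],1))
E
```

```text
eef_pos: [627.2, 0.7, 37.5]
force: [-0.5, -0.4, 10.6]
eef_pos: [627.2, 0.7, 37.5]
force: [-0.4, 0.0, 9.4]
eef_pos: [627.3, 0.6, 37.5]
force: [-0.2, 0.0, 10.5]
eef_pos: [627.3, 0.7, 37.5]
force: [-0.3, 1.4, 10.3]
clock: 18.65
eef_pos: [640.6, 1.7, 112.1]
orientation: [180.0, -0.2, 4.6]
force: [-0.0, 0.5, -0.6]
opening: -0.001
[24449.0, 356.0, 123.1, 215.0, 60.0, 297.0, 200.0] [705.  -64.3] [705.9 -59.8]
[1046.0, 254.9, 137.1, 237.0, 118.0, 38.0, 39.0] [689.8   4.9] [691.6   5. ]
[1168.0, 494.8, 182.3, 463.0, 127.0, 49.0, 91.0] [ 670.9 -174.5] [ 673.9 -163. ]
[1016.0, 472.0, 146.5, 451.0, 128.0, 49.0, 37.0] [ 695.5 -149.5] [ 697.  -139.6]
[303.0, 255.1, 216.5, 240.0, 212.0, 31.0, 10.0] [ 6.293e+02 -1.000e-01] [6.349e+02 3.000e-01]
[1513.0, 469.9, 238.4, 424.0, 213.0, 88.0, 47.0] [ 624.3 -170.3] [ 630.2 -159.1]
```

```bash
python3 -m inch '{"jaw":[0,0,0,0,0,0,0],"dp":[[-1.9,15,0],[-1.9,28,0],[-1.9,30,0],[-1.9,30,0],[-1.9,25,0],[-1.9,10,0],[0,0,0]],"spin":[0,0,0,0,0,0,0]}'
python3 - <<'E'
from h import *
c=manip.calibration("wrist");im=manip.snapshot("wrist");cv2.imwrite("pics/w6.png",im[:,:,::-1])
for x in blobs(im,(18,120,120),(32,255,255),150,(150,60,400,260)): print([float(k) for k in x],np.round(plane(c,x[1],x[2],50)[:2],1),np.round(plane(c,x[1],x[2],63)[:2],1))
E
```

```text
clock: 19.28
eef_pos: [637.3, -140.8, 107.5]
orientation: [179.9, 0.1, 4.3]
force: [0.0, 0.5, 0.4]
opening: 0.001
[21956.0, 279.0, 119.6, 150.0, 60.0, 250.0, 171.0] [ 699.7 -153.1] [ 700.8 -152. ]
[1225.0, 256.4, 123.9, 237.0, 104.0, 39.0, 40.0] [ 695.7 -138.1] [ 697.  -137.9]
[311.0, 256.6, 207.5, 241.0, 203.0, 32.0, 10.0] [ 634.9 -143. ] [ 640.2 -142.5]
[1883.0, 327.8, 239.9, 282.0, 204.0, 96.0, 56.0] [ 612.2 -199.9] [ 618.9 -195.7]
[343.0, 162.8, 244.2, 150.0, 230.0, 27.0, 30.0] [598.9 -72.7] [606.4 -76.8]
```

```bash
python3 -m inch '{"jaw":[0,0,0,0,0],"dp":[[0,0,14],[0,0,14],[0,0,10],[0,0,0],[0,0,0]],"spin":[0,0,0,0,0]}'
python3 - <<'E'
from h import *
c=manip.calibration("wrist");im=manip.snapshot("wrist");cv2.imwrite("pics/w7.png",im[:,:,::-1])
for x in blobs(im,(18,120,120),(32,255,255),150,(150,60,400,260)): print([float(k) for k in x],np.round(plane(c,x[1],x[2],50)[:2],1),np.round(plane(c,x[1],x[2],63)[:2],1))
E
```

```text
clock: 19.75
eef_pos: [638.1, -135.9, 69.8]
orientation: [-179.9, 0.1, 4.6]
force: [-0.4, 0.2, 0.7]
opening: -0.002
[18811.0, 272.4, 122.3, 150.0, 60.0, 250.0, 182.0] [ 701.9 -141.1] [ 703.  -140.3]
[1882.0, 268.3, 133.6, 244.0, 109.0, 50.0, 50.0] [ 695.5 -139.5] [ 697.2 -138.7]
[1253.0, 347.8, 246.5, 303.0, 217.0, 97.0, 43.0] [ 629.2 -196.4] [ 636.1 -191.1]
[233.0, 270.9, 231.5, 248.0, 227.0, 37.0, 11.0] [ 635.6 -146.9] [ 642.1 -145.6]
```

View pics/w7.png

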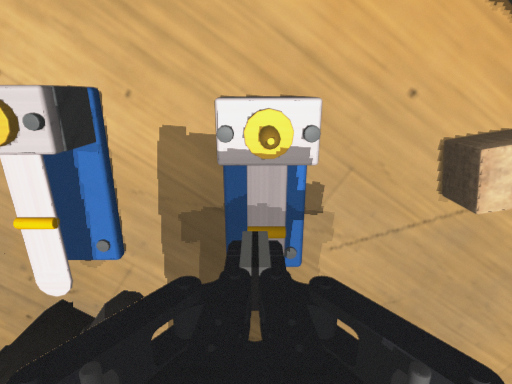

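```bash
python3 -m inch '{"jaw":[0,0,0,0,0],"dp":[[-6.6,5.9,0],[0,0,10],[0,0,7],[0,0,0],[0,0,0]],"spin":[0,0,0,0,0]}'
python3 -m inch '{"jaw":[0,0,0,0],"dp":[[0,0,2],[0,0,3],[0,0,0],[0,0,0]],"spin":[0,0,0,0]}'|sed -n '2p;4p'
python3 -m inch '{"jaw":[0],"dp":[[0,0,0]],"spin":[0]}'|sed -n '2p;4p'
```

```text
clock: 20.22
eef_pos: [632.1, -143.3, 53.3]
orientation: [-180.0, 0.1, 4.6]
force: [0.6, -0.3, 0.2]
opening: 0.002
eef_pos: [632.9, -143.3, 49.3]
force: [0.8, 0.3, 0.5]
eef_pos: [632.9, -143.3, 49.4]
force: [0.4, -0.4, 0.2]
```

```bash
python3 -m inch '{"jaw":[0,0,0,0],"dp":[[0,0,2],[0,0,2],[0,0,0],[0,0,0]],"spin":[0,0,0,0]}'|sed -n '2p;4p'
for i in 1 2; do python3 -m inch '{"jaw":[0],"dp":[[0,0,0]],"spin":[0]}'|sed -n '2p;4p'; done
```

```text
eef_pos: [632.8, -143.4, 45.5]
force: [-1.9, 1.6, 6.0]
eef_pos: [632.8, -143.3, 45.5]
force: [-1.5, 0.6, 6.1]
eef_pos: [632.8, -143.4, 45.5]
force: [-2.1, 1.7, 6.1]
```

```bash
python3 -m inch '{"jaw":[0,0],"dp":[[0,0,1.3],[0,0,1.3]],"spin":[0,0]}'|sed -n '2p;4p'
for i in 1 2 3 4; do python3 -m inch '{"jaw":[0],"dp":[[0,0,0]],"spin":[0]}'|sed -n '2p;4p'; done
```

```text
eef_pos: [632.8, -143.3, 43.2]
force: [-3.0, 0.0, 9.6]
eef_pos: [632.9, -143.3, 43.1]
force: [-2.9, -0.0, 9.1]
eef_pos: [632.8, -143.3, 43.3]
force: [-3.2, 1.1, 9.4]
eef_pos: [632.8, -143.3, 43.3]
force: [-3.4, 1.4, 9.8]
eef_pos: [632.8, -143.3, 43.3]
force: [-3.7, 0.6, 10.1]
```

```bash
python3 -m inch '{"jaw":[0],"dp":[[0,0,0.3]],"spin":[0]}'|sed -n '2p;4p'
for i in 1 2 3 4 5; do python3 -m inch '{"jaw":[0,0,0],"dp":[[0,0,0],[0,0,0],[0,0,0]],"spin":[0,0,0]}'|sed -n '2p;4p'; done
python3 -m inch '{"jaw":[0,0,0,0,0,0,0,0],"dp":[[0,0,-8],[3,0,-20],[5,0,-35],[0,0,-40],[0,0,-40],[0,0,-40],[0,0,-25],[0,0,0]],"spin":[0,0,0,0,0,0,0,0]}'
python3 -m inch '{"jaw":[0,0,0,0,0,0,0,0],"dp":[[0,0,0],[0,0,0],[0,0,0],[0,0,0],[0,0,0],[0,0,0],[0,0,0],[0,0,0]],"spin":[-7,-7,-7,-7,-7,-7,-7,-7]}'|sed -n '2,4p'
python3 -m inch '{"jaw":[0,0,0,0,0,0],"dp":[[0,0,0],[0,0,0],[0,0,0],[0,0,0],[0,0,0],[0,0,0]],"spin":[-7,-7,-7,-7,-6,0]}'
```

```text
eef_pos: [632.9, -143.3, 43.1]
force: [-3.8, 1.0, 9.6]
eef_pos: [632.8, -143.4, 43.1]
force: [-3.4, 0.7, 9.6]
eef_pos: [632.8, -143.3, 43.1]
force: [-3.5, 0.6, 10.0]
eef_pos: [632.9, -143.3, 43.1]
force: [-2.9, 0.6, 9.4]
eef_pos: [632.9, -143.4, 43.1]
force: [-3.0, 1.4, 9.9]
eef_pos: [632.9, -143.4, 43.1]
force: [-3.5, 1.2, 9.2]
clock: 23.63
eef_pos: [642.7, -142.8, 257.1]
orientation: [179.9, -0.5, 4.5]
force: [0.6, -0.9, 0.4]
opening: 0.001
eef_pos: [640.3, -142.8, 249.6]
orientation: [-180.0, 0.0, 60.9]
force: [0.3, -0.0, 0.7]
clock: 24.8
eef_pos: [640.3, -142.9, 249.5]
orientation: [-180.0, -0.0, 94.8]
force: [0.2, -0.4, 0.1]
opening: -0.0
```

```bash
python3 -m inch '{"jaw":[0,0,0,0,0,0,0,0],"dp":[[28,-6,0],[28,-6,0],[28,-6,0],[28,-6,0],[28,-6,0],[28,-6,0],[28,-6,0],[28,-6,0]],"spin":[0,0,0,0,0,0,0,0]}'|sed -n '2,4p'
python3 -m inch '{"jaw":[55,55,55,55,55,55,55,55],"dp":[[28,-6,0],[28,-6,0],[28,-6,0],[28,-6,0],[28,-6,0],[28,-6,0],[28,-6,0],[28,-6,0]],"spin":[0,0,0,0,0,0,0,0]}'|sed -n '2,4p'
python3 -m inch '{"jaw":[55,55,55],"dp":[[0,0,0],[0,0,0],[0,0,0]],"spin":[0,0,0]}'
python3 - <<'E'
from h import *
c=manip.calibration("wrist");im=manip.snapshot("wrist");cv2.imwrite("pics/w8.png",im[:,:,::-1])
for x in blobs(im,(0,150,60),(8,255,255),100): print([float(k) for k in x],np.round(plane(c,x[1],x[2],10)[:2],1))
E
```

```text
eef_pos: [574.2, 77.8, 250.0]
orientation: [-180.0, 0.0, 94.3]
force: [0.8, 0.6, -0.1]
eef_pos: [508.7, 297.3, 250.0]
orientation: [-180.0, 0.0, 94.3]
force: [-0.0, -0.3, -0.1]
clock: 26.38
eef_pos: [509.5, 295.6, 249.8]
orientation: [-180.0, 0.0, 94.4]
force: [0.3, -0.1, -0.4]
opening: 0.646
[495.0, 254.3, 147.5, 241.0, 134.0, 28.0, 28.0] [506.5 306.7]
```

View pics/w8.png

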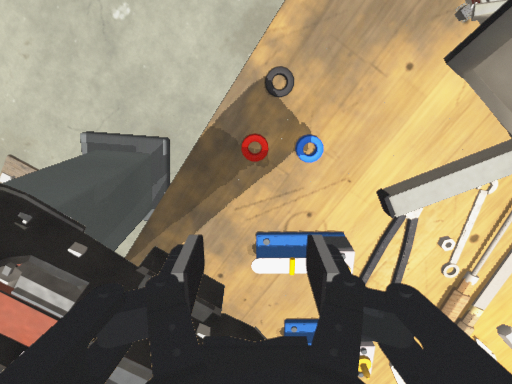

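```bash
python3 -m inch '{"jaw":[52,52,52,52,52,52,52,52],"dp":[[5,-1,30],[6.2,-1.1,35],[0,0,35],[0,0,35],[0,0,30],[0,0,20],[0,0,10],[0,0,0]],"spin":[0,0,0,0,0,0,0,0]}'
python3 -m inch '{"jaw":[52,52],"dp":[[0,0,0],[0,0,0]],"spin":[0,0]}'
python3 - <<'E'
from h import *
c=manip.calibration("wrist");im=manip.snapshot("wrist");cv2.imwrite("pics/w9.png",im[:,:,::-1])
for x in blobs(im,(0,150,60),(8,255,255),100): print([float(k) for k in x],np.round(plane(c,x[1],x[2],10)[:2],1))
E
```

```text
clock: 27.1
eef_pos: [505.9, 305.3, 53.1]
orientation: [-179.8, 0.1, 94.4]
force: [-0.3, -0.7, 0.1]
opening: 0.607
clock: 27.27
eef_pos: [507.4, 307.5, 56.9]
orientation: [179.9, -0.1, 94.5]
force: [-0.1, 0.3, -0.5]
opening: 0.606
[1885.0, 255.6, 212.1, 230.0, 185.0, 52.0, 54.0] [506.8 306.9]
```

```bash
python3 -m inch '{"jaw":[52,52,52,52,52,52,52],"dp":[[-0.5,-0.5,15],[0,0,15],[0,0,12],[0,0,7],[0,0,3],[0,0,0],[0,0,0]],"spin":[0,0,0,0,0,0,0]}'
python3 -m inch '{"jaw":[30,30,30,30,30,30,30,30],"dp":[[0,0,0],[0,0,0],[0,0,0],[0,0,0],[0,0,0],[0,0,0],[0,0,0],[0,0,0]],"spin":[0,0,0,0,0,0,0,0]}'
```

```text
clock: 27.9
eef_pos: [505.9, 306.9, 3.3]
orientation: [-180.0, -0.0, 94.6]
force: [-0.7, 0.6, 0.6]
opening: 0.61
clock: 28.57
eef_pos: [506.2, 307.0, 4.3]
orientation: [179.9, -0.0, 94.6]
force: [-1.7, -1.3, 5.9]
opening: 0.396
```

```bash
python3 -m inch '{"jaw":[30,30,30,30,30,30,30,30],"dp":[[0,0,-8],[0,0,-20],[0,0,-25],[0,0,-25],[0,0,-25],[0,0,-25],[0,0,-15],[0,0,0]],"spin":[0,0,0,0,0,0,0,0]}'
python3 -m inch '{"jaw":[30,30,30,30,30,30,30,30],"dp":[[-14,7,0],[-22,11,0],[-25,13,0],[-25,13,0],[-25,13,0],[-25,13,0],[-25,13,0],[-25,13,0]],"spin":[0,0,0,0,0,0,0,0]}'
python3 -m inch '{"jaw":[30,30,30,30,30,30,30,30],"dp":[[-25,13,0],[-25,13,0],[-25,12,0],[-22,11,0],[-18,9,0],[-14,7,0],[-6,3,0],[0,0,0]],"spin":[0,0,0,0,0,0,0,0]}'
python3 -m inch '{"jaw":[30,30],"dp":[[0,0,0],[0,0,0]],"spin":[0,0]}'
python3 - <<'E'
from h import *
c=manip.calibration("wrist");im=manip.snapshot("wrist");cv2.imwrite("pics/w10.png",im[:,:,::-1])
for x in blobs(im,(0,150,60),(8,255,255),100): print("red",[float(k) for k in x],np.round(plane(c,x[1],x[2],140)[:2],1))
E
```

```text
clock: 29.23
eef_pos: [507.2, 308.1, 150.7]
orientation: [179.7, -0.1, 94.6]
force: [-0.2, -0.1, -0.6]
opening: 0.397
clock: 29.9
eef_pos: [616.7, 127.5, 145.9]
orientation: [-180.0, 0.0, 94.6]
force: [-0.0, 0.5, -0.4]
opening: 0.395
clock: 30.57
eef_pos: [695.1, -1.7, 145.7]
orientation: [-180.0, 0.0, 94.4]
force: [-0.2, 0.1, -0.7]
opening: 0.395
clock: 30.73
eef_pos: [694.3, 1.8, 146.3]
orientation: [-180.0, -0.0, 94.7]
force: [-0.6, 0.4, -0.2]
opening: 0.397
red [3295.0, 254.5, 249.4, 222.0, 213.0, 67.0, 71.0] [693.4  -5.5]
```

View pics/w10.png

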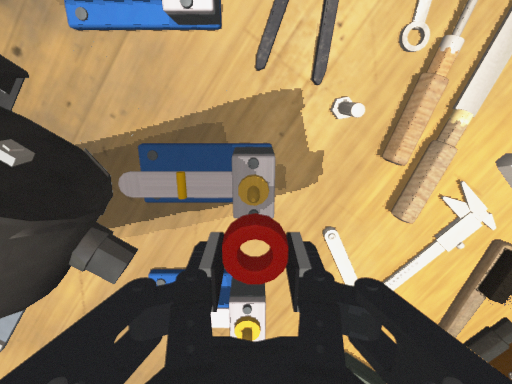

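```bash
python3 - <<'E'
from h import *
c=manip.calibration("wrist");im=cv2.imread("pics/w10.png")[:,:,::-1].copy()
for x in blobs(im,(15,120,60),(32,255,255),100,(236,170,272,208)): print([float(k) for k in x],np.round(plane(c,x[1],x[2],63)[:2],1))
print(np.round(plane(c,254,191,63),1),np.round(plane(c,181,185,50),1),np.round(plane(c,255,253,155),1))
E
python3 -m inch '{"jaw":[30,30,30,30,30,30],"dp":[[3.6,-2.2,10],[0,0,15],[0,0,15],[0,0,6],[0,0,0],[0,0,0]],"spin":[0,0,0,0,0,0]}'
```

```text
[733.0, 253.0, 189.8, 238.0, 175.0, 31.0, 31.0] [691.2   5.4]
[692.1   4.5  63. ] [6.291e+02 4.000e-01 5.000e+01] [693.2   0.8 155. ]
clock: 31.28
eef_pos: [692.0, 3.1, 99.4]
orientation: [-179.9, -0.0, 94.6]
force: [0.4, -0.4, -0.0]
opening: 0.393
```

```bash
python3 -m inch '{"jaw":[30,30,30],"dp":[[2,-0.4,0],[0,0,0],[0,0,0]],"spin":[0,0,0]}'
python3 -m inch '{"jaw":[30,30,30,30,30],"dp":[[0,0,5],[0,0,5],[0,0,4],[0,0,0],[0,0,0]],"spin":[0,0,0,0,0]}'
```

```text
clock: 31.53
eef_pos: [692.2, 5.4, 101.0]
orientation: [179.9, -0.0, 94.6]
force: [-0.6, -0.3, 0.6]
opening: 0.39
clock: 31.95
eef_pos: [691.6, 5.0, 85.7]
orientation: [-180.0, -0.0, 94.6]
force: [-0.1, -0.1, 0.2]
opening: 0.393
```

Ring underside is at about z 81, below the post top (84), with no force, so I continue down.

```bash
python3 -m inch '{"jaw":[30,30,30,30,30],"dp":[[0,0,4],[0,0,5],[0,0,4],[0,0,0],[0,0,0]],"spin":[0,0,0,0,0]}'
python3 -m inch '{"jaw":[30,30,30,30],"dp":[[0,0,2.5],[0,0,2],[0,0,0],[0,0,0]],"spin":[0,0,0,0]}'
```

```text
clock: 32.37
eef_pos: [691.6, 5.0, 72.8]
orientation: [-180.0, 0.0, 94.6]
force: [0.2, -0.2, -1.2]
opening: 0.396
clock: 32.7
eef_pos: [691.8, 5.1, 68.6]
orientation: [-180.0, 0.0, 94.6]
force: [0.4, -0.9, -0.6]
opening: 0.394
```

```bash
python3 -m inch '{"jaw":[30,30,30],"dp":[[0,0,1],[0,0,0],[0,0,0]],"spin":[0,0,0]}'
python3 -m inch '{"jaw":[30,30,30],"dp":[[0,0,0.6],[0,0,0],[0,0,0]],"spin":[0,0,0]}'|sed -n '2p;4p'
python3 -m inch '{"jaw":[55,55,55,55,55,55],"dp":[[0,0,0],[0,0,0],[0,0,0],[0,0,0],[0,0,0],[0,0,0]],"spin":[0,0,0,0,0,0]}'
python3 -m inch '{"jaw":[55,55,55,55,55,55,55],"dp":[[0,0,-8],[0,0,-15],[0,0,-20],[0,0,-25],[0,0,-25],[0,0,-20],[0,0,0]],"spin":[0,0,0,0,0,0,0]}'
python3 -m inch '{"jaw":[55,55,55,55],"dp":[[-20,0,0],[-25,0,0],[-20,0,0],[0,0,0]],"spin":[0,0,0,0]}'
python3 - <<'E'
from h import *
c=manip.calibration("wrist");im=manip.snapshot("wrist");
for x in blobs(im,(0,150,60),(8,255,255),100): print("red",[float(k) for k in x],np.round(plane(c,x[1],x[2],79)[:2],1))
a=cv2.resize(manip.snapshot("side")[140:260,180:340],(533,400),interpolation=2)
cv2.imwrite("pics/f.png",np.hstack([cv2.resize(im,(267,400))[:, :0],a])[:,:,::-1]);cv2.imwrite("pics/w11.png",im[100:340,90:410,::-1])
cv2.imwrite("pics/f.png",np.hstack([cv2.resize(im[60:300,150:390],(300,400)) if 0 else cv2.resize(im[:, :],(400,300)),cv2.resize(a,(400,300))])[:,:,::-1])
T=manip.calibration("top");S=manip.calibration("side")
r=[blobs(manip.snapshot(n),(0,170,70),(6,255,255),15,b) for n,b in(("top",(235,150,300,200)),("side",(215,160,280,220)))]
print(r)
if r[0] and r[1]:print(tri(T,r[0][0][1:3],S,r[1][0][1:3]))
E
```

```text
clock: 32.95
eef_pos: [691.8, 5.1, 67.7]
orientation: [180.0, 0.0, 94.6]
force: [0.1, -0.6, -0.2]
opening: 0.393
eef_pos: [691.9, 5.1, 67.5]
force: [-1.0, -0.5, 2.7]
clock: 33.7
eef_pos: [691.8, 5.1, 67.1]
orientation: [180.0, 0.0, 94.6]
force: [-1.4, 0.4, -0.1]
opening: 0.643
clock: 34.28
eef_pos: [693.9, 5.9, 187.0]
orientation: [179.5, 0.0, 94.6]
force: [0.5, 0.1, 0.8]
opening: 0.645
clock: 34.62
eef_pos: [697.4, -66.0, 180.7]
orientation: [180.0, 0.2, 94.2]
force: [0.7, 0.0, 0.6]
opening: 0.645
red [1098.0, 254.2, 102.1, 233.0, 80.0, 44.0, 45.0] [690.2   6. ]
[[(np.int32(70), np.float64(264.6), np.float64(169.3), np.int32(260), np.int32(164), np.int32(11), np.int32(12))], [(np.int32(96), np.float64(246.6), np.float64(180.8), np.int32(241), np.int32(176), np.int32(12), np.int32(11))]]
(array([693.72056322,   3.34846722,  67.50142156]), np.float64(0.9449808677282312))
```

View pics/f.png

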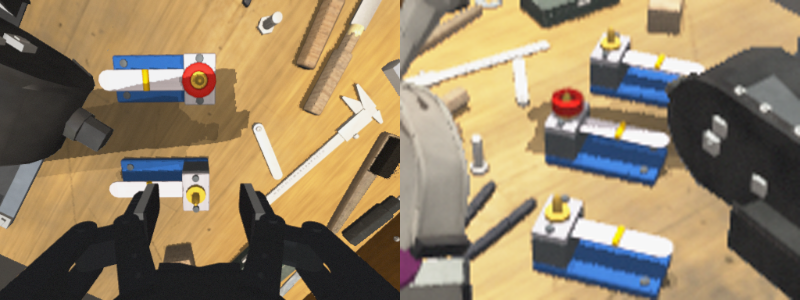

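```bash
python3 -c "
from workcell import manip
print(manip.job_done())"
```

```text
the job is handed in; nothing more can be done
None
```

The job is handed in: the soft spring is the middle one, and the red ring is over the middle block's brass post with the gripper let go.

| Leaf | Give at about 10 N |
|---|---|
| Left | about 6.2 mm |
| Middle | about 12.5 mm |
| Right | about 6.9 mm |

- **First middle press:** it was disturbed. It read a steady 11 N, with one sample of 17.5 N, because the gripper's knuckle was touching or very near the grinder. I backed off, turned the tool 90° and pressed the middle leaf again at a clean 10 N before going on to the right one.
- **Ring check:** after release, the wrist view puts the ring at (690, 6) against a seat measured at (691.5, 5). The two fixed cameras put it at (694, 3) and a height of 67.5 mm, where a seated ring's middle would be at 71 mm. That gap is within camera accuracy, and the pictures show the ring level with the post through it.
- **Gripper and bystanders:** the gripper was clear at a height of 180 mm. I never went near the pliers or the wood block, but I did not measure their positions again at the end.
- **Time:** about 35 s of the 72 s allowed.

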